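# Unstack the cut rails into their colour-matched cradles

## Robot

A 6-joint arm with a two-finger parallel gripper is mounted at the origin on the work surface. World frame = base frame: x ahead of the robot, y to its left, z up, the work surface at z = 0. Lengths are in m, angles in degrees, forces in N, time in s.
With the tool pointing down it reaches from about 0.225 to 0.725 m from the base axis. Payload 3.1 kg.
Tool frame: the origin (TCP) lies between the finger pads; the fingertips stand 8 mm ahead of it and the grasp point (between the pads) lies 11 mm behind it (finger_overhang is the y of the fingertips in the tool frame, in m); y points along the fingers, x is the direction in which the jaws open and shut, and the axes are right-handed (so a half turn about y gives the same grasp; the last joint's range is limited). The gripper opens to 85 mm and grips with 20 to 120 N. Pads are 22 mm wide; open, the fingers measure 114 mm over their backs; the gripper's body (76 mm by 85 mm) begins 54 mm behind the grasp point. The pads swing forward as they close: fully open they stand 13 mm farther back than shut.
Start: joints at [67.162, 2.75, 5.684, 92.934, 0, 82.678], TCP at [0.14, 0.506, 0.239] pointing down, gripper open.
Joint ranges: [-166.93, 166.93], [-56.73, 111.36], [-69.38, 81.34], [-121.58, 131.49], [-85.45, 84.26], [-180, 180]. Speed limits (degrees/s): [159.86, 159.86, 180, 180, 180, 180].

## Interface

Orientations are given as [roll, pitch, yaw] about the fixed x, y, z axes, in that order (R = Rz(yaw) Ry(pitch) Rx(roll)).
In Python, from rig import get_state, camera, sign_off, finger_overhang gives the robot as it stands. The module is installed in compiled form; this text tells all that it offers.
- The arm moves only by the tool send_rows, never from a script. Its argument "plan" is text: rows parted by semicolons, each of 7 numbers parted by spaces: the shift along the tool's x, y, z in mm, then the turn, a rotation vector about the tool's x, y, z in rad, then the closure, from -1 (fully open) to 1 (shut), so that 0 is half open. In form: dx dy dz wx wy wz gripper; .... A call has 1 to 8 rows; each row is the pose to reach, as a shift and turn from the pose commanded when the call began, along the tool's axes at that moment; what a row does not reach only later rows make up. A row lasts 1/10 s, in which the tool goes at most 50 mm and 8.59 degrees, less where a joint would pass 70% of its speed; a pose out of reach is approached as far as the arm can. A call with a gripper value outside its range is refused whole. The fingers move at their own pace and stop on an object; "force" is the grip in N (left out, the last holds). Time passes only in rows, so rows that repeat a pose let the fingers close. It gives the time, the measured TCP pose, the force and the opening at its end, in the units of the state.
- get_state(): the state, without advancing time (a new reading comes with each control period).
- camera(name): name is "scene" or "top" or "wrist"; returns a dict with "frame" (400x640x3 uint8, blue, green, red), "mtx" (3x3 intrinsics, pixels), "R" (3x3) and "t" (3): a world point X has camera coordinates R X + t; the wrist camera has in their place "mount" (4x4, takes a point from camera to tool coordinates, whose origin is the TCP and whose axes are the tool frame's). Camera axes: x right, y down, z forward; pixel columns grow to the right and rows downward; lengths in m; the calibration is good to about 2 mm. A picture is of the moment at which its call begins: read the wrist's pose just before it. There is no depth.
- sign_off(): hands the job in, once; it reports no verdict.
The state is a dict: "clock": time; "qpos": joint angles; "joint_vel": joint speeds; "joint_torque": joint torques, N m; "position": TCP position; "orientation": TCP orientation; "wrist_force": force on the tool from outside, world axes, zero at the start; "moment": the same for the moment, N m; "width": opening from 0.0 (shut) to 1.0 (fully open).
Only numpy, scipy, OpenCV 4.12 (cv2) and the standard library are available. Lean on these libraries where they do the work, as an engineer would, in place of code of your own. Each camera call takes 0.05 s, during which the arm holds its last target. There are 200 camera calls.

## Task

Take apart the crosswise stack of four freshly cut rails and lay each one flat in the cradle of the same colour as the rail's painted ends: centred on the lining patch and lined up with it, between the stops. Leave the glue bottle and the roll of tape where they are.

Things in the scene. Friction and masses are not known exactly. Their poses are not given: they have to be found in the camera images.
- red_rail (a point): Centre (half-way up) of the loose softwood rail whose two ends are dipped in red paint (28 mm at each end, bare pale wood between): a bar 150 long (x) x 36 wide (y) x 30 high (z) mm, 85 g or so, the same either way round. At the start the four rails are a crosswise stack on a flat dark 170 x 170 x 10 mm board: two parallel rails 76 mm apart (centre to centre) below and two across them, also 76 mm apart, on top, lying loose. z is up while it lies flat.
- blue_rail (a point): Centre (half-way up) of the loose softwood rail whose two ends are dipped in blue paint (28 mm at each end, bare pale wood between): a bar 150 long (x) x 36 wide (y) x 30 high (z) mm, 85 g or so, the same either way round. At the start the four rails are a crosswise stack on a flat dark 170 x 170 x 10 mm board: two parallel rails 76 mm apart (centre to centre) below and two across them, also 76 mm apart, on top, lying loose. z is up while it lies flat.
- yellow_rail (a point): Centre (half-way up) of the loose softwood rail whose two ends are dipped in yellow paint (28 mm at each end, bare pale wood between): a bar 150 long (x) x 36 wide (y) x 30 high (z) mm, 85 g or so, the same either way round. At the start the four rails are a crosswise stack on a flat dark 170 x 170 x 10 mm board: two parallel rails 76 mm apart (centre to centre) below and two across them, also 76 mm apart, on top, lying loose. z is up while it lies flat.
- green_rail (a point): Centre (half-way up) of the loose softwood rail whose two ends are dipped in green paint (28 mm at each end, bare pale wood between): a bar 150 long (x) x 36 wide (y) x 30 high (z) mm, 85 g or so, the same either way round. At the start the four rails are a crosswise stack on a flat dark 170 x 170 x 10 mm board: two parallel rails 76 mm apart (centre to centre) below and two across them, also 76 mm apart, on top, lying loose. z is up while it lies flat.
- red_bed (a point): Centre of the upper face of the bed of the fixed red cradle, where a rail's underside comes to rest: a wooden base painted red, 188 (x) x 60 (y) mm, its upper face (this point) 8 mm above the table, with a 9 mm thick red stop across each end that rises 14 mm above the bed; 170 mm free between the stops, long sides open. A grey 150 x 36 mm lining patch, flush with the bed, shows where the rail lies. x runs from stop to stop, z up.
- blue_bed (a point): Centre of the upper face of the bed of the fixed blue cradle, where a rail's underside comes to rest: a wooden base painted blue, 188 (x) x 60 (y) mm, its upper face (this point) 8 mm above the table, with a 9 mm thick blue stop across each end that rises 14 mm above the bed; 170 mm free between the stops, long sides open. A grey 150 x 36 mm lining patch, flush with the bed, shows where the rail lies. x runs from stop to stop, z up.
- yellow_bed (a point): Centre of the upper face of the bed of the fixed yellow cradle, where a rail's underside comes to rest: a wooden base painted yellow, 188 (x) x 60 (y) mm, its upper face (this point) 8 mm above the table, with a 9 mm thick yellow stop across each end that rises 14 mm above the bed; 170 mm free between the stops, long sides open. A grey 150 x 36 mm lining patch, flush with the bed, shows where the rail lies. x runs from stop to stop, z up.
- green_bed (a point): Centre of the upper face of the bed of the fixed green cradle, where a rail's underside comes to rest: a wooden base painted green, 188 (x) x 60 (y) mm, its upper face (this point) 8 mm above the table, with a 9 mm thick green stop across each end that rises 14 mm above the bed; 170 mm free between the stops, long sides open. A grey 150 x 36 mm lining patch, flush with the bed, shows where the rail lies. x runs from stop to stop, z up.
- glue: Bystander: white round glue bottle with an orange cap, 56 mm across, 130 mm high, standing loose on the table beyond the stack; origin at the centre of its underside, z up.
- tape: Bystander: cream-coloured roll of tape lying flat and loose on the table, between the robot and the stack: ring 80 mm outside, 56 mm inside, 25 mm high; origin at the centre of its underside, z up.

How it is judged (in metres and radians):
At the end, for the whole second after the job is handed in: Each of the four rails lies at rest on the bed of the cradle of its own colour: its centre within 15 mm (horizontally) of the bed's centre, its length within 0.17 rad of the cradle's, flat within 0.08 rad, its centre 10 to 19 mm above the bed (15 mm when resting on it); all released (horizontal distance between red_rail and red_bed below 0.015 m and angle between the x axis of red_rail and the x axis of red_bed, either way round below 0.17 rad and angle between each of red_rail, blue_rail, yellow_rail, green_rail's own z axis and vertical below 0.08 rad and z of red_rail in the frame of red_bed between 0.01 and 0.019 m and linear speed of each of red_part, blue_part, yellow_part, green_part below 0.02 m/s and horizontal distance between blue_rail and blue_bed below 0.015 m and angle between the x axis of blue_rail and the x axis of blue_bed, either way round below 0.17 rad and z of blue_rail in the frame of blue_bed between 0.01 and 0.019 m and horizontal distance between yellow_rail and yellow_bed below 0.015 m and angle between the x axis of yellow_rail and the x axis of yellow_bed, either way round below 0.17 rad and z of yellow_rail in the frame of yellow_bed between 0.01 and 0.019 m and horizontal distance between green_rail and green_bed below 0.015 m and angle between the x axis of green_rail and the x axis of green_bed, either way round below 0.17 rad and z of green_rail in the frame of green_bed between 0.01 and 0.019 m); the robot touches nothing.
It fails at once if the glue bottle is shoved by more than 30 mm or tipped over (distance of glue from where it was at the start of the episode above 0.03 m or angle between glue's own z axis and vertical above 0.5 rad).
It fails at once if the roll of tape is shoved by more than 30 mm (distance of tape from where it was at the start of the episode above 0.03 m).
It also fails if it takes over 112 s, if anything falls off the work surface, if the arm or the gripper's body presses on something with over 40 N, if the wrist force passes 120 N, or if a joint passes its speed limit or range.

## Working session

There is one attempt and no reset: what is moved stays moved. The work goes in short steps, Python scripts to look and compute and a tool call to move; the robot and the scene stay as the last step left them, time stands still between calls to the robot, and variables do not carry over. Pictures are saved under pics/ and viewed, about 12 in all and at most 16, crops included, and the job is handed in when it is done.

Besides the shell and the picture viewer there is one more tool, called by a JSON object that holds its "api" and its "payload", one argument or row to a line. send_rows: Moves the arm, as the interface text tells. Its arguments: {"type":"object","properties":{"plan":{"type":"string"},"force":{"type":"number"}},"required":["plan"]}

```bash
mkdir -p pics
python3 - <<'E'
from rig import *
import cv2,numpy as np
s=get_state();print(s['position'],s['orientation'],s['clock'],finger_overhang)
for n in('scene','top'):
    c=camera(n);cv2.imwrite(f'pics/{n}0.png',c['frame']);print(n,c['mtx'],c['R'],c['t'])
c=camera('wrist');cv2.imwrite('pics/wrist0.png',c['frame']);print(c['mtx'],c['mount'])
E
```

```text
[0.14020332 0.50532673 0.23812214] [-89.98129984   0.13192688  74.48481479] 0.0 0.008
scene [[516.38175304   0.         318.61945292]
 [  0.         516.38175304 198.96767532]
 [  0.           0.           1.        ]] [[ 0.0121061   0.99990606  0.00642768]
 [ 0.72549513 -0.00435971 -0.6882135 ]
 [-0.68812082  0.01299484 -0.72547975]] [-0.00598015 -0.37583348  1.74098011]
top [[511.10542033   0.         312.1351301 ]
 [  0.         511.10542033 197.43152687]
 [  0.           0.           1.        ]] [[-0.00486269 -0.99955569 -0.02940724]
 [-0.9944422   0.00792651 -0.10498516]
 [ 0.10517161  0.02873329 -0.9940389 ]] [0.01676445 0.59663837 1.11643341]
[[284.02380486   0.         320.01535084]
 [  0.         284.02380486 198.22229568]
 [  0.           0.           1.        ]] [[ 9.99999743e-01  4.68920088e-04 -5.42464124e-04  1.90178374e-03]
 [ 6.57541036e-04 -2.97950147e-01  9.54581205e-01 -1.33872423e-01]
 [ 2.85995037e-04 -9.54581317e-01 -2.97950379e-01  7.67552707e-02]
 [ 0.00000000e+00  0.00000000e+00  0.00000000e+00  1.00000000e+00]]
```

View pics/top0.png

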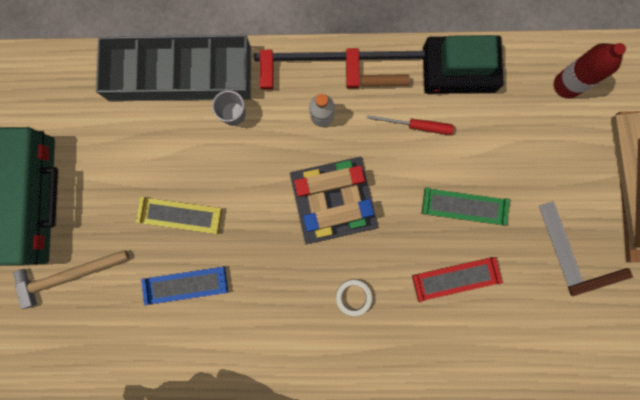

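View pics/scene0.png

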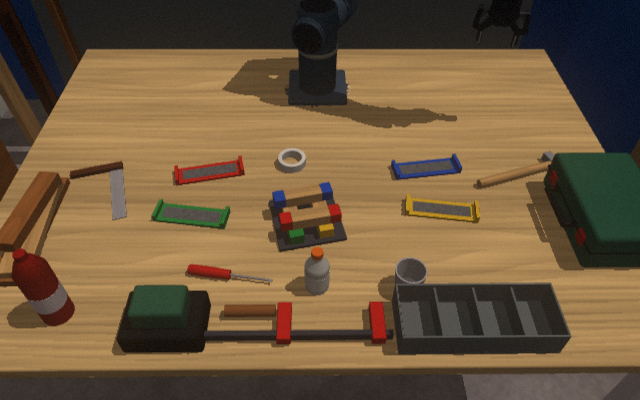

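Top view: the red (330,180) and blue (337,215) rails lie on top, with yellow and green beneath. The cradles are yellow (180,215), blue (185,285), green (465,206) and red (457,279). Tape is at (354,297) and glue at (321,110). Next I measure from both views.

```bash
cat > h.py <<'E'
from rig import *
import cv2,numpy as np
from scipy.spatial.transform import Rotation as Ro
HUE={'red':[(0,7),(172,180)],'blue':[(105,128)],'yellow':[(21,33)],'green':[(48,85)]}
SAT={'red':150,'blue':120,'yellow':150,'green':90}
def mask(f,c):
    h=cv2.cvtColor(f,cv2.COLOR_BGR2HSV);m=np.zeros(h.shape[:2],np.uint8)
    for a,b in HUE[c]: m|=cv2.inRange(h,(a,SAT[c],45),(b,255,255))
    return m
def blobs(m,amin):
    cs,_=cv2.findContours(m,cv2.RETR_EXTERNAL,cv2.CHAIN_APPROX_NONE)
    return [c for c in cs if cv2.contourArea(c)>amin]
def patch(m,c):
    "centroid and length direction of lining inside a cradle contour"
    g=np.zeros_like(m);cv2.drawContours(g,[cv2.convexHull(c)],-1,255,-1)
    g=cv2.morphologyEx(g&~m,cv2.MORPH_OPEN,np.ones((3,3)))
    k=max(blobs(g,5),key=cv2.contourArea);(x,y),(w,h),a=cv2.minAreaRect(k)
    if w<h:a+=90
    return np.array([x,y]),a,max(w,h),min(w,h)
def pose(c,s=None):
    if 'R' in c: return c['R'],c['t']
    T=np.eye(4);T[:3,:3]=Ro.from_euler('xyz',s['orientation'],degrees=True).as_matrix();T[:3,3]=s['position']
    W=np.linalg.inv(T@c['mount']);return W[:3,:3],W[:3,3]
def ray(c,p,s=None):
    R,t=pose(c,s);d=R.T@np.linalg.solve(c['mtx'],[p[0],p[1],1.]);return -R.T@t,d/np.linalg.norm(d)
def onz(c,p,z,s=None):
    o,d=ray(c,p,s);return o+d*(z-o[2])/d[2]
def tri(rs):
    A=sum(np.eye(3)-np.outer(d,d) for o,d in rs);b=sum((np.eye(3)-np.outer(d,d))@o for o,d in rs);return np.linalg.solve(A,b)
E
python3 - <<'E'
from h import *
T=camera('top');S=camera('scene')
for col in HUE:
    for n,c in(('top',T),('scene',S)):
        m=mask(c['frame'],col)
        for b in blobs(m,25):
            x,y,w,h=cv2.boundingRect(b);print(col,n,cv2.contourArea(b),np.round(cv2.minAreaRect(b)[0],1),w,h)
    r={}
    for n,c,lim in(('top',T,(100,520,150,320)),('scene',S,(140,500,140,240))):
        m=mask(c['frame'],col);bs=[b for b in blobs(m,25) if lim[0]<b[:,0,0].mean()<lim[1] and lim[2]<b[:,0,1].mean()<lim[3]]
        k=max(bs,key=lambda b:cv2.boundingRect(b)[2]);p=patch(m,k);r[n]=p
        if n=='top':
            u=np.array([np.cos(np.radians(p[1])),np.sin(np.radians(p[1]))])*30
            d=onz(c,p[0]+u,.008)-onz(c,p[0]-u,.008);print(col,'PATCH',p,onz(c,p[0],.008).round(4),'yaw',np.degrees(np.arctan2(d[1],d[0])).round(1))
    print('tri',tri([ray(T,r['top'][0]),ray(S,r['scene'][0])]).round(4), 'scene',onz(S,r['scene'][0],.008).round(4))
f=T['frame'][130:320,280:400];cv2.imwrite('pics/c1.png',cv2.resize(f,None,fx=3,fy=3,interpolation=2))
E
```

```text
red top 2209.5 [457.  278.8] 89 45
red top 130.5 [ 38.5 242. ] 12 15
red top 184.5 [301.6 187. ] 16 18
red top 197.0 [356.5 174.5] 16 19
red top 131.5 [ 43. 152.] 11 17
red top 395.5 [431.3 126.4] 45 16
red top 208.5 [563.   87.9] 24 25
red top 458.0 [266.   69.5] 15 40
red top 470.5 [352.   67.5] 15 40
red top 1321.5 [600.7  61.2] 51 41
red scene 550.5 [377.3 322.5] 18 42
red scene 539.5 [283.6 322.5] 16 42
red scene 381.0 [ 58.5 313.7] 36 29
red scene 378.5 [208.7 271.5] 44 15
red scene 1578.0 [ 31.6 273.1] 47 52
red scene 113.0 [580.  236.5] 11 18
red scene 188.5 [285.4 220.5] 14 19
red scene 166.0 [335.  212.6] 14 19
red scene 78.5 [553.  177.5] 9 16
red scene 1014.5 [208.5 170.2] 70 29
red PATCH (array([455.8447876 , 278.80996704]), 167.31961059570312, 67.87804412841797, 17.07316780090332) [ 0.4136 -0.307   0.008 ] yaw 102.4
tri [ 0.4136 -0.3066  0.0076] scene [ 0.4142 -0.3059  0.008 ]
blue top 1978.5 [184.1 285.4] 85 37
blue top 174.0 [310.2 221.7] 15 18
blue top 181.0 [366.  207.9] 15 19
blue scene 87.0 [278.7 196. ] 12 11
blue scene 75.0 [325.7 187.6] 12 10
blue scene 778.0 [424.1 168. ] 65 19
blue PATCH (array([184.76773071, 285.28482056]), 171.46923065185547, 66.50597381591797, 16.515235900878906) [0.4011 0.3036 0.008 ] yaw 98.2
tri [0.4011 0.304  0.0068] scene [0.4024 0.3037 0.008 ]
yellow top 92.0 [323.4 231.8] 16 10
yellow top 86.0 [143.7 209.5] 8 24
yellow top 49.5 [310.9 172.7] 15 7
yellow scene 55.5 [326.  227.3] 15 7
yellow scene 33.0 [477.1 209. ] 5 19
yellow scene 1000.5 [439.2 208.8] 68 27Traceback (most recent call last):
  File "<stdin>", line 11, in <module>
  File "h.py", line 17, in patch
    k=max(blobs(g,5),key=cv2.contourArea);(x,y),(w,h),a=cv2.minAreaRect(k)
ValueError: max() iterable argument is empty
```

Run:
```python
from h import *
T=camera('top');S=camera('scene')
K=np.ones((5,5))
for col in HUE:
    r={}
    for n,c,lim in(('top',T,(100,520,150,320)),('scene',S,(140,500,140,240))):
        m=mask(c['frame'],col);bs=[b for b in blobs(cv2.morphologyEx(m,cv2.MORPH_CLOSE,K),25) if lim[0]<b[:,0,0].mean()<lim[1] and lim[2]<b[:,0,1].mean()<lim[3]]
        k=max(bs,key=lambda b:cv2.boundingRect(b)[2]);print(n,cv2.boundingRect(k))
        p=patch(m,k);r[n]=p
        if n=='top':
            u=np.array([np.cos(np.radians(p[1])),np.sin(np.radians(p[1]))])*30
            d=onz(c,p[0]+u,.008)-onz(c,p[0]-u,.008);print(col,'PATCH',p,onz(c,p[0],.008).round(4),'yaw',np.degrees(np.arctan2(d[1],d[0])).round(1))
        # small blobs: painted ends
        for b in bs:
            w=cv2.boundingRect(b)
            if w[2]<25 and 285<w[0]<390 and n=='top': print('  end',cv2.minAreaRect(b)[0], w,'z.07',onz(c,cv2.minAreaRect(b)[0],.07).round(3),'z.04',onz(c,cv2.minAreaRect(b)[0],.04).round(3))
    print('tri',tri([ray(T,r['top'][0]),ray(S,r['scene'][0])]).round(4))
f=T['frame'][130:320,280:400];cv2.imwrite('pics/c1.png',cv2.resize(f,None,fx=3,fy=3,interpolation=2))
```

```text
top (413, 257, 89, 45)
red PATCH (array([455.86083984, 278.88131714]), 167.31961059570312, 67.87804412841797, 16.975608825683594) [ 0.4135 -0.3071  0.008 ] yaw 102.4
  end (301.5882568359375, 186.8529510498047) (294, 178, 16, 19) z.07 [0.616 0.035 0.07 ] z.04 [0.62  0.036 0.04 ]
  end (356.5294189453125, 174.61767578125) (349, 166, 16, 19) z.07 [ 0.642 -0.085  0.07 ] z.04 [ 0.646 -0.087  0.04 ]
scene (174, 156, 70, 29)
tri [ 0.4134 -0.3067  0.0072]
top (142, 267, 85, 38)
blue PATCH (array([184.76773071, 285.28482056]), 171.46923065185547, 66.50597381591797, 16.51523780822754) [0.4011 0.3036 0.008 ] yaw 98.2
  end (310.058837890625, 221.7353057861328) (303, 214, 15, 17) z.07 [0.54  0.017 0.07 ] z.04 [0.542 0.018 0.04 ]
  end (365.9706115722656, 207.88235473632812) (359, 199, 15, 19) z.07 [ 0.569 -0.104  0.07 ] z.04 [ 0.572 -0.107  0.04 ]
scene (392, 154, 70, 24)
tri [0.4011 0.3042 0.0066]
top (316, 227, 16, 10)Traceback (most recent call last):
  File "<stdin>", line 9, in <module>
  File "h.py", line 17, in patch
    k=max(blobs(g,5),key=cv2.contourArea);(x,y),(w,h),a=cv2.minAreaRect(k)
ValueError: max() iterable argument is empty
```

Run:
```python
from h import *
T=camera('top');S=camera('scene')
P={}
for n,c in(('top',T),('scene',S)):
    h=cv2.cvtColor(c['frame'],cv2.COLOR_BGR2HSV)
    g=cv2.inRange(h,(0,0,40),(180,70,150));g=cv2.morphologyEx(g,cv2.MORPH_OPEN,np.ones((3,3)))
    for b in blobs(g,200):
        (x,y),(w,hh),a=cv2.minAreaRect(b)
        if 50<max(w,hh)<75 and min(w,hh)<22:
            a+=90*(w<hh);u=np.array([np.cos(np.radians(a)),np.sin(np.radians(a))])*30
            d=onz(c,(x+u[0],y+u[1]),.008)-onz(c,(x-u[0],y-u[1]),.008)
            X=onz(c,(x,y),.008);P.setdefault(n,[]).append((x,y));print(n,(round(x,1),round(y,1)),w,hh,X.round(4),'yaw',np.degrees(np.arctan2(d[1],d[0])).round(1))
for p in P['top']:
    q=min(P['scene'],key=lambda q:np.linalg.norm(onz(S,q,.008)-onz(T,p,.008)));print(tri([ray(T,p),ray(S,q)]).round(4))
h=cv2.cvtColor(T['frame'],cv2.COLOR_BGR2HSV)
print(h[203:206,180:186].tolist())
for col in('yellow','green'):
    for b in blobs(mask(T['frame'],col),25):
        w=cv2.boundingRect(b);p=cv2.minAreaRect(b)[0]
        if 285<w[0]<390 and w[2]<25:print(col,w,onz(T,p,.04).round(3))
f=T['frame'][150:260,280:400];cv2.imwrite('pics/c1.png',cv2.resize(f,None,fx=5,fy=5,interpolation=2))
```

```text
top (184.8, 285.2) 15.229619979858398 64.9731216430664 [0.4013 0.3035 0.008 ] yaw 98.2
top (455.8, 278.8) 15.135069847106934 65.51188659667969 [ 0.4136 -0.307   0.008 ] yaw 102.4
top (179.4, 215.1) 63.07392501831055 14.424978256225586 [0.5609 0.3195 0.008 ] yaw -98.4
top (464.5, 206.1) 66.8438949584961 15.637703895568848 [ 0.5767 -0.3321  0.008 ] yaw -98.4
top (308.5, 54.6) 4.947092056274414 71.10484313964844 [0.9387 0.0206 0.008 ] yaw 90.6
top (392.0, 53.3) 4.748969554901123 64.06942749023438 [ 0.9387 -0.1759  0.008 ] yaw 90.3
scene (239.5, 333.5) 5.0 71.0 [ 0.9196 -0.1738  0.008 ] yaw -90.5
scene (311.1, 235.8) 16.994117736816406 66.99260711669922 [ 0.652  -0.0207  0.008 ] yaw -77.2
scene (191.4, 214.0) 57.0008659362793 10.206766128540039 [ 0.5772 -0.3296  0.008 ] yaw 81.8
scene (441.5, 208.5) 56.02058792114258 8.258808135986328 [0.562 0.321 0.008] yaw 81.8
scene (209.0, 170.7) 7.107609748840332 53.19716262817383 [ 0.4149 -0.3061  0.008 ] yaw -77.8
scene (425.5, 167.0) 8.712127685546875 51.1408805847168 [0.4026 0.3037 0.008 ] yaw -81.9
scene (9.0, 131.3) 70.32524871826172 21.734912872314453 [ 0.2385 -0.9319  0.008 ] yaw 36.9
[0.4012 0.304  0.0066]
[ 0.4135 -0.3069  0.0068]
[0.561  0.3206 0.0068]
[ 0.5766 -0.3309  0.0076]
[ 0.9357 -0.0727  0.0661]
[ 0.9306 -0.172   0.028 ]
[[[26, 140, 188], [26, 140, 186], [26, 134, 189], [25, 132, 187], [24, 134, 177], [23, 136, 169]], [[26, 145, 195], [26, 144, 195], [26, 143, 196], [26, 144, 193], [26, 143, 191], [26, 146, 187]], [[26, 144, 195], [26, 142, 196], [26, 145, 195], [26, 146, 194], [26, 146, 194], [26, 143, 196]]]
yellow (316, 227, 16, 10) [ 0.519 -0.012  0.04 ]
yellow (304, 170, 15, 7) [0.652 0.015 0.04 ]
green (349, 218, 18, 11) [ 0.537 -0.087  0.04 ]
green (335, 160, 17, 10) [ 0.669 -0.057  0.04 ]
```

View pics/c1.png

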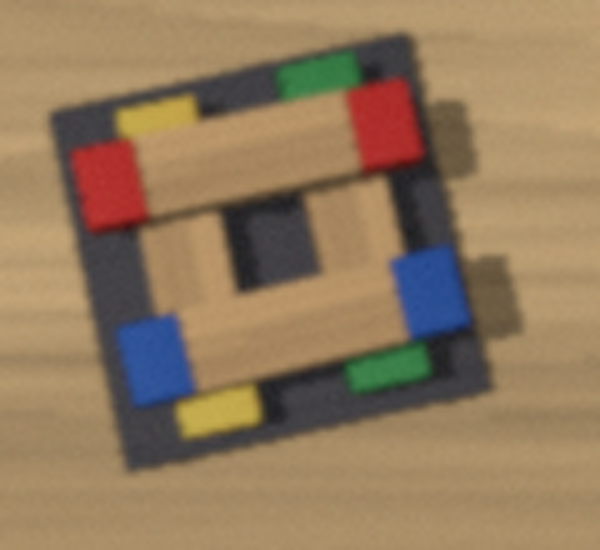

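The crop confirms it: red and blue on top, yellow lower left, green lower right. Bed heights triangulate to about 7 mm (the text says 8). Glue is well beyond. Next: a move calculator, then go above the red rail.

```bash
cat > go.py <<'E'
# shifts in tool axes between successive waypoints: x y z(mm) yaw(deg) ; first from measured pose
import sys
from h import *
s=get_state();p=s['position']*1000;R=Ro.from_euler('xyz',s['orientation'],degrees=True)
print('at',p.round(1),s['orientation'].round(1),'t',round(s['clock'],2),'w',round(s['width'],3),'F',np.round(s['wrist_force'],1))
for a in sys.argv[1:]:
    v=np.array(a.split(','),float);Rn=Ro.from_euler('xyz',[-90,0,v[3]],degrees=True)
    d=R.inv().apply(v[:3]-p);w=(R.inv()*Rn).as_rotvec()
    print(a,'->',d.round(0),w.round(3),'rows>=',np.ceil(max(np.linalg.norm(d)/50,np.degrees(np.linalg.norm(w))/8.59)))
    p,R=v[:3],Rn
E
python3 go.py 385,240,230,43.5 610,-30,200,12.5
```

```text
at [140.5 505.8 239.2] [-90.    0.   74.5] t 0.45 w 1.001 F [-0.   0.5 -0.1]
385,240,230,43.5 -> [-191.    9. -307.] [ 0.     0.541 -0.   ] rows>= 8.0
610,-30,200,12.5 -> [ -23.   30. -351.] [ 0.     0.541 -0.   ] rows>= 8.0
```

{"api": "send_rows", "payload": {
  "plan": "-191 9 -307 0 0.541 0 -0.4;-191 9 -307 0 0.541 0 -0.4;-191 9 -307 0 0.541 0 -0.4;-191 9 -307 0 0.541 0 -0.4;-191 9 -307 0 0.541 0 -0.4;-191 9 -307 0 0.541 0 -0.4;-191 9 -307 0 0.541 0 -0.4;-191 9 -307 0 0.541 0 -0.4",
  "force": 40
}}

```text
clock: 1.25
position: [0.3879, 0.2362, 0.2301]
orientation: [-90.1, -0.0, 43.1]
wrist_force: [-0.3, 0.7, 0.6]
width: 0.702
```

{"api": "send_rows", "payload": {
  "plan": "-23 30 -351 0 0.541 0 -0.4;-23 30 -351 0 0.541 0 -0.4;-23 30 -351 0 0.541 0 -0.4;-23 30 -351 0 0.541 0 -0.4;-23 30 -351 0 0.541 0 -0.4;-23 30 -351 0 0.541 0 -0.4;-23 30 -351 0 0.541 0 -0.4;-23 30 -351 0 0.541 0 -0.4"
}}

```text
clock: 2.05
position: [0.6122, -0.035, 0.1968]
orientation: [-90.0, 0.2, 12.2]
wrist_force: [-0.8, 0.6, -0.3]
width: 0.702
```

Run:
```python
from h import *
T0=camera('top')
s=get_state();c=camera('wrist');cv2.imwrite('pics/w1.png',c['frame'])
print(s['position'],s['orientation'],s['width'],s['clock'])
for col in HUE:
    for b in blobs(mask(c['frame'],col),150):
        p=cv2.minAreaRect(b);print(col,cv2.contourArea(b),np.round(p[0]),np.round(p[1]),'z70',onz(c,p[0],.07,s)[:2].round(3),'z40',onz(c,p[0],.04,s)[:2].round(3))
```

```text
[ 0.61090569 -0.0329324   0.19772781] [-89.9355943    0.1730867   12.28480287] 0.7071695753209427 2.1
red 1037.0 [132. 289.] [47. 54.] z70 [ 0.436 -0.179] z40 [ 0.418 -0.204]
red 2102.0 [541. 265.] [87. 29.] z70 [ 0.852 -0.059] z40 [ 0.881 -0.07 ]
red 780.0 [340. 245.] [35. 24.] z70 [ 0.643 -0.081] z40 [ 0.648 -0.095]
red 1215.5 [344. 122.] [31. 40.] z70 [0.617 0.038] z40 [0.62  0.037]
red 2254.5 [609.  93.] [70. 38.] z70 [0.834 0.11 ] z40 [0.862 0.117]
blue 499.5 [267. 247.] [22. 36.] z70 [ 0.57  -0.099] z40 [ 0.567 -0.115]
blue 1196.5 [256. 124.] [31. 43.] z70 [0.541 0.019] z40 [0.535 0.016]
yellow 395.5 [370. 146.] [12. 36.] z70 [0.645 0.022] z40 [0.651 0.019]
yellow 244.5 [234. 145.] [35.  8.] z70 [ 0.524 -0.003] z40 [ 0.516 -0.008]
green 372.0 [273. 323.] [43. 19.] z70 [ 0.592 -0.19 ] z40 [ 0.591 -0.217]
green 155.5 [242. 215.] [33.  6.] z70 [ 0.54  -0.069] z40 [ 0.534 -0.082]
green 9716.5 [595. 297.] [204.  88.] z70 [ 0.925 -0.082] z40 [ 0.963 -0.096]
green 479.5 [368. 212.] [36. 15.] z70 [ 0.66 -0.04] z40 [ 0.667 -0.05 ]
```

View pics/w1.png

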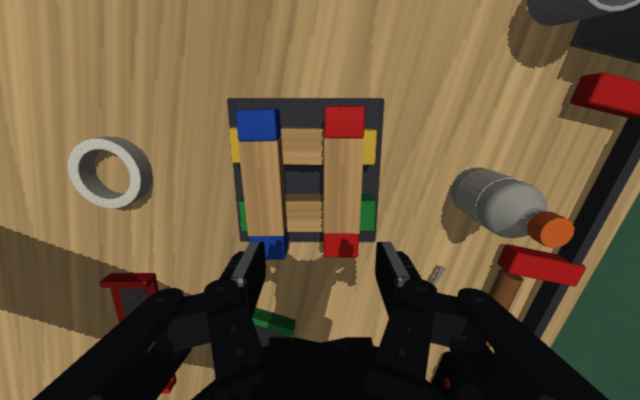

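The wrist view agrees with the top view to about 3 mm (red rail at column ~343, ends at rows 122/245). Nothing stands around the grasp points.

```bash
python3 - <<'E'
from h import *
s=get_state();c=camera('wrist');T=camera('top')
for a,b in(((301.6,186.9),(344,122)),((310,221.7),(256,124))): print(tri([ray(T,a),ray(c,b,s)]).round(3))
S=camera('scene')
for a,b in(((301.6,186.9),(335,207)),((310,221.7),(325.7,187.6))): print('scene',tri([ray(T,a),ray(S,b)]).round(3))
E
python3 go.py 629.5,-23.5,100,12.7 629.5,-23.5,52,12.7 629.5,-23.5,152,12.7 413.5,-307,150,12.4 413.5,-307,22,12.4
```

```text
[0.622 0.038 0.017]
[0.54  0.019 0.065]
scene [0.615 0.036 0.074]
scene [0.54  0.017 0.066]
at [609.6 -29.3 201.1] [-90.   -0.   12.6] t 2.3 w 0.703 F [ 0.1 -0.   0.1]
629.5,-23.5,100,12.7 -> [ 21. 101.   1.] [-0.    -0.002  0.001] rows>= 3.0
629.5,-23.5,52,12.7 -> [ 0. 48. -0.] [0. 0. 0.] rows>= 1.0
629.5,-23.5,152,12.7 -> [   0. -100.    0.] [0. 0. 0.] rows>= 2.0
413.5,-307,150,12.4 -> [-273.    2. -229.] [-0.     0.005 -0.   ] rows>= 8.0
413.5,-307,22,12.4 -> [ -0. 128.  -0.] [0. 0. 0.] rows>= 3.0
```

{"api": "send_rows", "payload": {
  "plan": "21 101 1 0 0 0 -0.4;21 101 1 0 0 0 -0.4;21 101 1 0 0 0 -0.4;21 101 1 0 0 0 -0.4;21 101 1 0 0 0 -0.4;21 101 1 0 0 0 -0.4"
}}

```text
clock: 2.9
position: [0.6324, -0.0254, 0.1037]
orientation: [-90.1, -0.4, 12.5]
wrist_force: [0.2, -0.2, 0.3]
width: 0.697
```

{"api": "send_rows", "payload": {
  "plan": "0 24 0 0 0 0 -0.4;0 48 0 0 0 0 -0.4;0 48 0 0 0 0 -0.4;0 48 0 0 0 0 1;0 48 0 0 0 0 1;0 48 0 0 0 0 1;0 48 0 0 0 0 1;0 48 0 0 0 0 1"
}}

```text
clock: 3.7
position: [0.6321, -0.0256, 0.0542]
orientation: [-90.1, -0.2, 12.5]
wrist_force: [-0.0, -0.2, 5.6]
width: 0.41
```

```bash
python3 - <<'E'
from h import *
T=camera('top');c=camera('wrist');cv2.imwrite('pics/g1.png',np.hstack([c['frame'][60:400,120:520],cv2.resize(T['frame'][100:270,230:430],(400,340))]))
E
python3 go.py 629.5,-23.5,52,12.7
```

```text
at [632.2 -25.6  54.2] [-90.1  -0.3  12.5] t 3.8 w 0.415 F [-0.9  0.8  6.1]
629.5,-23.5,52,12.7 -> [-2.  2.  3.] [ 0.002 -0.004  0.004] rows>= 1.0
```

View pics/g1.png

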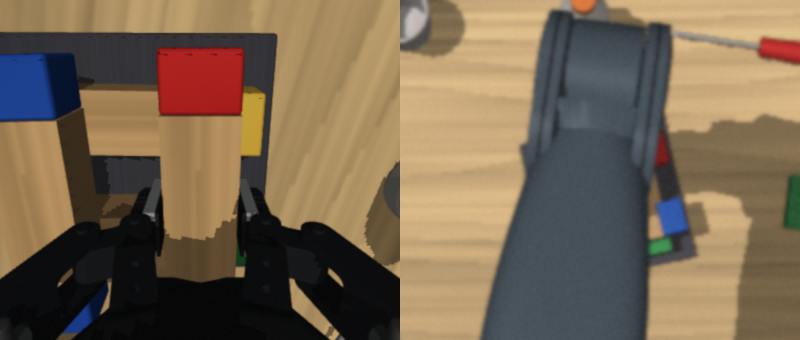

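Red is gripped (35 mm opening, jaws centred across it). I lift and carry it to the red bed.

{"api": "send_rows", "payload": {
  "plan": "0 -25 0 0 0 0 1;0 -50 0 0 0 0 1;0 -100 0 0 0 0 1;0 -100 0 0 0 0 1;0 -100 0 0 0 0 1"
}}

```text
clock: 4.3
position: [0.6318, -0.0255, 0.1538]
orientation: [-90.1, -0.3, 12.5]
wrist_force: [-0.5, 1.6, -1.4]
width: 0.411
```

{"api": "send_rows", "payload": {
  "plan": "-34 0 -29 0 0 0 1;-68 0 -57 0 0 0 1;-102 0 -86 0 0 0 1;-136 1 -114 0 0 0 1;-170 1 -143 0 0 0 1;-204 1 -172 0 0 0 1;-238 2 -200 0 0 0 1;-272 2 -228 0 0 0 1"
}}

```text
clock: 5.1
position: [0.4117, -0.3069, 0.1469]
orientation: [-89.8, 0.1, 12.5]
wrist_force: [0.8, -0.5, -1.4]
width: 0.415
```

```bash
python3 go.py 413.5,-307,80,12.4 413.5,-307,21,12.4
python3 - <<'E'
from h import *
S=camera('scene');s=get_state();c=camera('wrist');print(s['position'])
cv2.imwrite('pics/g2.png',np.hstack([c['frame'][0:400,120:520],cv2.resize(S['frame'][120:270,140:290],(400,400))]))
E
```

```text
at [ 411.7 -306.9  146.9] [-89.8   0.1  12.5] t 5.1 w 0.415 F [ 0.8 -0.5 -1.4]
413.5,-307,80,12.4 -> [ 2. 67. -1.] [-0.003  0.002 -0.002] rows>= 2.0
413.5,-307,21,12.4 -> [-0. 59. -0.] [0. 0. 0.] rows>= 2.0
[ 0.40760919 -0.31244075  0.14692312]
```

View pics/g2.png

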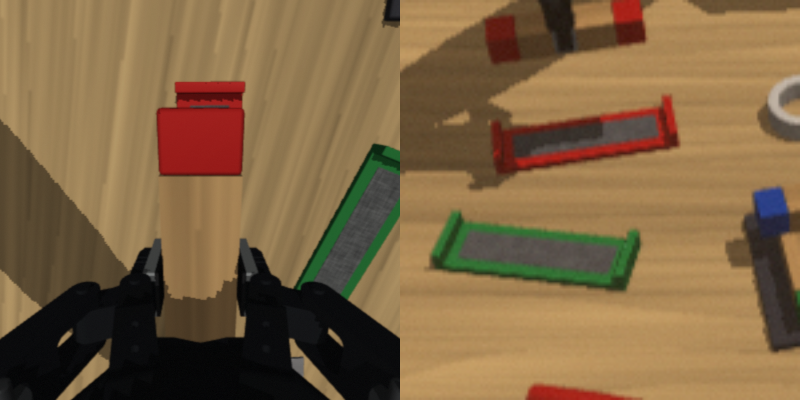

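```bash
python3 - <<'E'
from h import *
s=get_state();c=camera('wrist');b=max(blobs(mask(c['frame'][100:260,250:400],'red'),1500),key=cv2.contourArea)
y=b[:,0,1].max()+100
for v in (y,175):
    d=c['mount'][:3,:3]@np.linalg.solve(c['mtx'],[320,v+.5,1]);o=c['mount'][:3,3];k=(-.016-o[1])/d[1];print(v,(o+d*k).round(4))
E
python3 go.py 413.5,-307,80,12.4 413.5,-307,21,12.4
```

```text
174 [ 0.0002 -0.016   0.0517]
175 [ 0.0002 -0.016   0.0513]
at [ 411.6 -307.7  147.1] [-89.8   0.1  12.2] t 5.25 w 0.42 F [-0.1  0.4 -1.5]
413.5,-307,80,12.4 -> [ 2. 67.  0.] [-0.003 -0.004 -0.002] rows>= 2.0
413.5,-307,21,12.4 -> [-0. 59. -0.] [0. 0. 0.] rows>= 2.0
```

{"api": "send_rows", "payload": {
  "plan": "2 35 -4 0 0 0 1;2 70 -4 0 0 0 1;2 95 -4 0 0 0 1;2 110 -4 0 0 0 1;2 118 -4 0 0 0 1;2 124 -4 0 0 0 1;2 124 -4 0 0 0 1;2 124 -4 0 0 0 1"
}}

```text
clock: 6.05
position: [0.4176, -0.3104, 0.0261]
orientation: [-90.1, -0.0, 12.5]
wrist_force: [1.1, -0.7, -0.8]
width: 0.416
```

```bash
python3 go.py 414.5,-311.4,22,12.4;  python3 - <<'E'
from h import *
c=camera('wrist');S=camera('scene')
cv2.imwrite('pics/g3.png',np.hstack([c['frame'][0:400,120:520],cv2.resize(S['frame'][120:270,140:290],(400,400))]))
E
```

```text
at [ 417.6 -310.4   26.1] [-90.1  -0.   12.5] t 6.05 w 0.416 F [ 1.1 -0.7 -0.8]
414.5,-311.4,22,12.4 -> [-3.  4. -0.] [0.001 0.002 0.001] rows>= 1.0
```

View pics/g3.png

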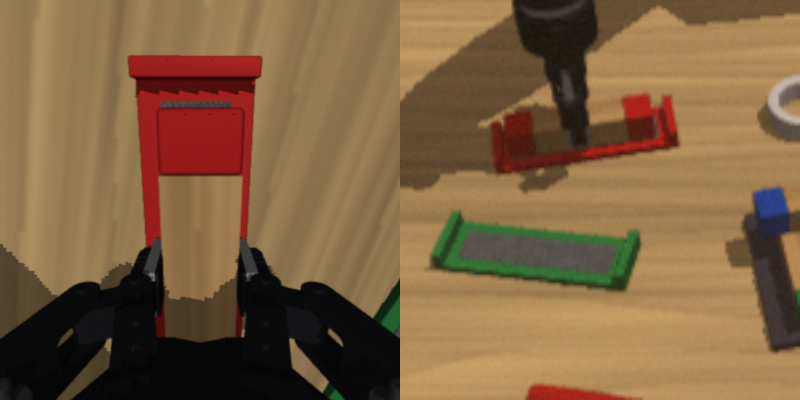

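Rail sits over the patch, about 3 mm off in +x; the pose reading says the same. I nudge, lower, release and rise.

{"api": "send_rows", "payload": {
  "plan": "-3 0 0 0 0 0 1;-3 3 0 0 0 0 1;-3 4 0 0 0 0 1;-3 4 0 0 0 0 1;-3 4 0 0 0 0 -0.4;-3 4 0 0 0 0 -0.4;-3 4 0 0 0 0 -0.4;-3 4 0 0 0 0 -0.4"
}}

```text
clock: 6.95
position: [0.4139, -0.3107, 0.0211]
orientation: [-90.0, 0.0, 12.5]
wrist_force: [0.4, -0.1, 0.1]
width: 0.701
```

{"api": "send_rows", "payload": {
  "plan": "0 -10 0 0 0 0 -0.4;0 -30 0 0 0 0 -0.4;0 -70 0 0 0 0 -0.4;0 -110 0 0 0 0 -0.4;0 -130 0 0 0 0 -0.4;0 -130 0 0 0 0 -0.4"
}}

```text
clock: 7.55
position: [0.4162, -0.3129, 0.1568]
orientation: [-90.5, -0.3, 12.5]
wrist_force: [0.5, -0.3, -0.5]
width: 0.699
```

```bash
cat > chk.py <<'E'
from h import *
import sys
S=camera('scene');T=camera('top')
for col in sys.argv[1:]:
  for n,c in(('top',T),('scene',S)):
    for b in blobs(mask(c['frame'],col),20):
        p=cv2.minAreaRect(b)[0];X=onz(c,p,.07)
        if .3<X[0]<.75 and abs(X[1])<.45: print(col,n,cv2.contourArea(b),np.round(p),[onz(c,p,z)[:2].round(3).tolist() for z in(.07,.04)])
E
python3 chk.py blue; python3 go.py 480,-170,152,13 554.5,-43,120,13
```

```text
blue top 1981.5 [184. 285.] [[0.405, 0.288], [0.403, 0.296]]
blue top 171.5 [310. 222.] [[0.54, 0.016], [0.542, 0.017]]
blue top 181.0 [366. 208.] [[0.569, -0.104], [0.572, -0.107]]
blue scene 88.0 [279. 196.] [[0.574, -0.102], [0.545, -0.104]]
blue scene 77.5 [326. 188.] [[0.545, 0.017], [0.515, 0.018]]
blue scene 777.5 [424. 168.] [[0.473, 0.279], [0.441, 0.289]]
blue scene 23.0 [457. 161.] [[0.446, 0.371], [0.413, 0.384]]
at [ 414.3 -311.1  151.9] [-90.1  -0.   12.5] t 7.65 w 0.705 F [ 0.1 -0.2  0. ]
480,-170,152,13 -> [ 95.  -0. 124.] [ 0.001 -0.009  0.001] rows>= 4.0
554.5,-43,120,13 -> [101.  32. 107.] [0. 0. 0.] rows>= 4.0
```

{"api": "send_rows", "payload": {
  "plan": "50 8 58 0 0 0 -0.4;100 16 116 0 0 0 -0.4;150 24 174 0 0 0 -0.4;198 32 234 0 0 0 -0.4;198 32 234 0 -0.009 0 -0.4;198 32 234 0 -0.009 0 -0.4;198 32 234 0 -0.009 0 -0.4;198 32 234 0 -0.009 0 -0.4"
}}

```text
clock: 8.45
position: [0.5554, -0.0377, 0.1166]
orientation: [-89.9, 0.3, 13.2]
wrist_force: [-0.5, 0.6, -0.4]
width: 0.702
```

```bash
python3 go.py 556,-40,53,13
```

```text
at [555.4 -37.7 116.6] [-89.9   0.3  13.2] t 8.45 w 0.702 F [-0.5  0.6 -0.4]
556,-40,53,13 -> [ 0. 64. -3.] [-0.002  0.004 -0.005] rows>= 2.0
```

{"api": "send_rows", "payload": {
  "plan": "0 30 -3 0 0 0 -0.4;0 50 -3 0 0 0 -0.4;0 64 -3 0 0 0 -0.4;0 64 -3 0 0 0 -0.4;0 64 -3 0 0 0 1;0 64 -3 0 0 0 1;0 64 -3 0 0 0 1;0 64 -3 0 0 0 1"
}}

```text
clock: 9.25
position: [0.5583, -0.0428, 0.0567]
orientation: [-90.1, -0.1, 13.0]
wrist_force: [0.2, -1.8, 2.7]
width: 0.409
```

```bash
cat > hand.py <<'E'
# offset of held rail along tool z from paint boundary; args colour, rail-top height above TCP (mm)
from h import *
import sys
c=camera('wrist');top=float(sys.argv[2])/1000
m=mask(c['frame'],sys.argv[1]);m[:, :270]=0;m[:,370:]=0;m[:100]=0;m[260:]=0
b=max(blobs(m,300),key=cv2.contourArea);cols=[b[b[:,0,0]==u,0,1].max() for u in range(300,340) if (b[:,0,0]==u).any()];v=np.median(cols)
d=c['mount'][:3,:3]@np.linalg.solve(c['mtx'],[320,v+.5,1]);o=c['mount'][:3,3];k=(-top-o[1])/d[1];print('boundary row',v,'rail centre tool z',((o+d*k)[2]*1000-47).round(1))
E
python3 go.py 556,-40,153,13; python3 hand.py blue 17
```

```text
at [558.3 -42.8  56.7] [-90.1  -0.1  13. ] t 9.25 w 0.409 F [ 0.2 -1.8  2.7]
556,-40,153,13 -> [ -1. -96.   3.] [0.001 0.    0.002] rows>= 2.0
boundary row 176.0 rail centre tool z 4.1
```

{"api": "send_rows", "payload": {
  "plan": "0 -25 0 0 0 0 1;0 -60 0 0 0 0 1;0 -100 0 0 0 0 1;0 -100 0 0 0 0 1;0 -100 0 0 0 0 1"
}}

```text
clock: 9.8
position: [0.5585, -0.0426, 0.1571]
orientation: [-90.1, -0.2, 13.0]
wrist_force: [-0.1, 0.5, -1.5]
width: 0.411
```

```bash
python3 go.py 401.5,300,150,8.2
```

```text
at [558.5 -42.6 157.1] [-90.1  -0.2  13. ] t 9.8 w 0.411 F [-0.1  0.5 -1.5]
401.5,300,150,8.2 -> [-76.   6. 369.] [0.001 0.084 0.003] rows>= 8.0
```

{"api": "send_rows", "payload": {
  "plan": "-10 1 48 0 0.01 0 1;-20 2 96 0 0.02 0 1;-30 3 144 0 0.03 0 1;-40 3 192 0 0.04 0 1;-50 4 240 0 0.05 0 1;-60 5 288 0 0.06 0 1;-70 6 336 0 0.08 0 1;-76 6 369 0 0.084 0 1"
}}

```text
clock: 10.6
position: [0.3971, 0.3017, 0.1469]
orientation: [-90.0, 0.2, 8.3]
wrist_force: [1.0, 0.1, -0.9]
width: 0.411
```

{"api": "send_rows", "payload": {
  "plan": "0 35 0 0 0 0 1;0 70 0 0 0 0 1;0 90 0 0 0 0 1;0 90 0 0 0 0 1;0 90 0 0 0 0 1"
}}

```text
clock: 11.1
position: [0.399, 0.2993, 0.0579]
orientation: [-90.1, 0.2, 8.2]
wrist_force: [0.4, -0.4, -0.3]
width: 0.416
```

```bash
python3 hand.py blue 16; python3 go.py 401.5,300,23.5,8.2
```

```text
boundary row 176.0 rail centre tool z 3.9
at [400.3 299.9  59.5] [-90.    0.    8.2] t 11.15 w 0.412 F [ 0.4 -0.4 -0.5]
401.5,300,23.5,8.2 -> [ 1. 36. -0.] [ 0. -0. -0.] rows>= 1.0
```

{"api": "send_rows", "payload": {
  "plan": "1 18 0 0 0 0 1;1 28 0 0 0 0 1;1 34 0 0 0 0 1;1 36 0 0 0 0 1;1 36 0 0 0 0 1;1 36 0 0 0 0 1"
}}

```text
clock: 11.75
position: [0.4018, 0.3003, 0.0246]
orientation: [-90.0, -0.1, 8.2]
wrist_force: [-1.5, -1.1, 5.7]
width: 0.41
```

```bash
python3 go.py 401.5,300,23.5,8.2;  python3 - <<'E'
from h import *
c=camera('wrist');S=camera('scene')
cv2.imwrite('pics/g4.png',np.hstack([c['frame'][0:400,120:520],cv2.resize(S['frame'][110:230,360:480],(400,400))]))
E
```

```text
at [401.8 300.3  24.6] [-90.   -0.1   8.2] t 11.75 w 0.41 F [-1.5 -1.1  5.7]
401.5,300,23.5,8.2 -> [-0.  1. -0.] [-0.    -0.     0.001] rows>= 1.0
```

View pics/g4.png

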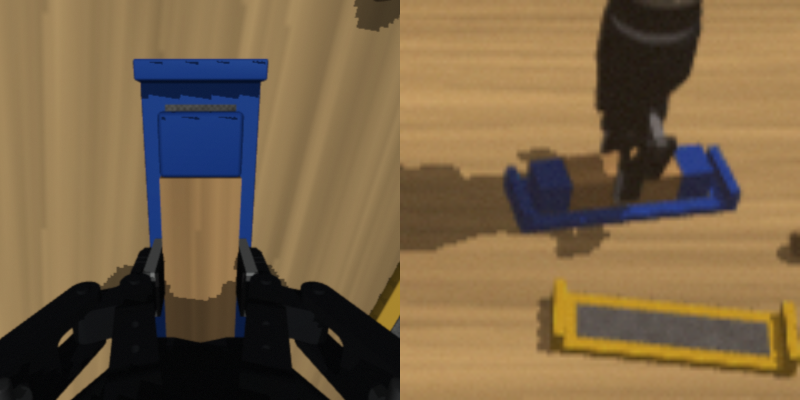

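Blue is on its bed (5.7 N contact) and centred on the patch. I release it, rise, and look at the lower rails from the top view.

{"api": "send_rows", "payload": {
  "plan": "0 0 0 0 0 0 -0.4;0 0 0 0 0 0 -0.4;0 0 0 0 0 0 -0.4;0 -15 0 0 0 0 -0.4;0 -50 0 0 0 0 -0.4;0 -90 0 0 0 0 -0.4;0 -126 0 0 0 0 -0.4;0 -126 0 0 0 0 -0.4"
}}

```text
clock: 12.65
position: [0.4047, 0.3021, 0.1557]
orientation: [-89.8, -0.6, 8.2]
wrist_force: [0.7, 0.3, 0.9]
width: 0.701
```

```bash
sed -i "s/'yellow':150/'yellow':130/" h.py; python3 chk.py yellow green red blue
```

```text
yellow top 183.5 [323. 230.] [[0.523, -0.011], [0.524, -0.011]]
yellow top 2020.5 [179. 215.] [[0.556, 0.303], [0.558, 0.311]]
yellow top 171.5 [312. 176.] [[0.64, 0.012], [0.644, 0.013]]
yellow scene 96.0 [326. 226.] [[0.674, 0.014], [0.649, 0.015]]
yellow scene 34.5 [477. 209.] [[0.619, 0.387], [0.592, 0.4]]
yellow scene 1017.5 [439. 209.] [[0.619, 0.294], [0.592, 0.304]]
yellow scene 66.5 [315. 191.] [[0.555, -0.009], [0.526, -0.009]]
green top 187.0 [357. 221.] [[0.541, -0.084], [0.543, -0.086]]
green top 2078.5 [466. 206.] [[0.571, -0.318], [0.574, -0.326]]
green top 167.5 [344. 167.] [[0.659, -0.058], [0.664, -0.059]]
green scene 119.0 [296. 234.] [[0.697, -0.055], [0.672, -0.056]]
green scene 1213.5 [191. 213.] [[0.631, -0.313], [0.604, -0.322]]
green scene 70.0 [286. 196.] [[0.575, -0.082], [0.546, -0.084]]
red top 2202.5 [457. 279.] [[0.417, -0.294], [0.415, -0.302]]
red top 396.5 [431. 126.] [[0.747, -0.25], [0.754, -0.256]]
red scene 723.0 [208. 169.] [[0.474, -0.291], [0.442, -0.299]]
blue top 682.0 [194. 284.] [[0.408, 0.267], [0.406, 0.275]]
blue scene 139.0 [428. 172.] [[0.488, 0.287], [0.456, 0.297]]
blue scene 61.0 [405. 162.] [[0.449, 0.232], [0.416, 0.24]]
blue scene 88.5 [452. 159.] [[0.438, 0.361], [0.405, 0.373]]
```

```bash
python3 go.py 495,150,150,55 586,2,110,102
```

```text
at [402.1 300.6 150.4] [-89.9  -0.1   8.2] t 12.75 w 0.7 F [-0.9 -0.2  0.4]
495,150,150,55 -> [  71.    0. -162.] [ 0.    -0.817  0.003] rows>= 6.0
586,2,110,102 -> [ -69.   40. -159.] [-0.   -0.82 -0.  ] rows>= 6.0
```

{"api": "send_rows", "payload": {
  "plan": "12 0 -27 0 -0.136 0 -0.4;24 0 -54 0 -0.272 0 -0.4;36 0 -81 0 -0.408 0 -0.4;48 0 -108 0 -0.544 0 -0.4;60 0 -135 0 -0.68 0 -0.4;71 0 -162 0 -0.817 0 -0.4"
}}

```text
clock: 13.35
position: [0.4937, 0.1486, 0.1465]
orientation: [-89.8, 0.2, 55.3]
wrist_force: [-0.2, 0.5, -0.5]
width: 0.699
```

{"api": "send_rows", "payload": {
  "plan": "-12 7 -27 0 -0.136 0 -0.4;-24 14 -54 0 -0.272 0 -0.4;-36 20 -81 0 -0.408 0 -0.4;-48 27 -108 0 -0.544 0 -0.4;-60 34 -135 0 -0.68 0 -0.4;-69 40 -159 0 -0.82 0 -0.4;-69 40 -159 0 -0.82 0 -0.4;-69 40 -159 0 -0.82 0 -0.4"
}}

```text
clock: 14.15
position: [0.5836, 0.002, 0.1066]
orientation: [-89.7, -0.1, 101.8]
wrist_force: [0.5, -0.2, -0.1]
width: 0.702
```

```bash
python3 - <<'E'
from h import *
s=get_state();c=camera('wrist');cv2.imwrite('pics/w5.png',c['frame'])
for col in('yellow','green'):
    for b in blobs(mask(c['frame'],col),150):
        p=cv2.minAreaRect(b);print(col,cv2.contourArea(b),np.round(p[0]),np.round(p[1]),'z40',onz(c,p[0],.04,s)[:2].round(3))
E
python3 go.py 586,2,25,102
```

```text
yellow 1139.0 [320. 286.] [27. 44.] z40 [0.643 0.017]
yellow 3183.0 [608. 222.] [90. 74.] z40 [0.544 0.219]
yellow 1981.5 [320. 133.] [51. 40.] z40 [ 0.524 -0.008]
green 2320.0 [214. 139.] [40. 63.] z40 [ 0.543 -0.079]
green 953.5 [ 12. 148.] [84. 23.] z40 [ 0.578 -0.218]
at [583.8   2.6 107.4] [-8.980e+01 -1.000e-01  1.019e+02] t 14.2 w 0.703 F [-0.1  1.2 -0.2]
586,2,25,102 -> [-1. 82. -2.] [-0.003 -0.002  0.002] rows>= 2.0
```

View pics/w5.png

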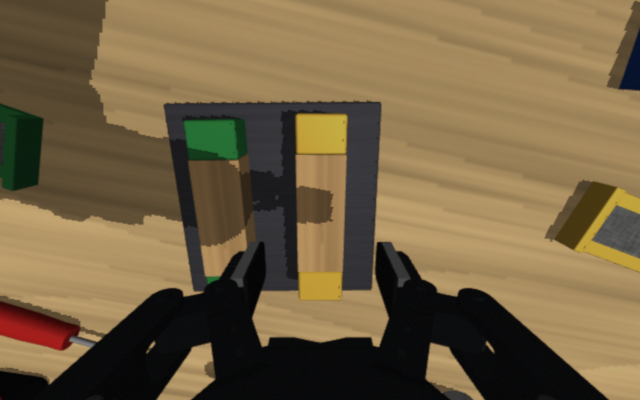

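Yellow rail is centred between the open fingers (column 320). The left finger drops into the gap to green (columns 250–297). Descend and grip.

{"api": "send_rows", "payload": {
  "plan": "0 40 -1 0 0 0 -0.4;0 65 -1 0 0 0 -0.4;0 84 -1 0 0 0 -0.4;0 84 -1 0 0 0 -0.4;0 84 -1 0 0 0 1;0 84 -1 0 0 0 1;0 84 -1 0 0 0 1;0 84 -1 0 0 0 1"
}}

```text
clock: 15.0
position: [0.5875, 0.0024, 0.027]
orientation: [-90.2, 0.0, 102.0]
wrist_force: [-0.3, 0.1, 2.8]
width: 0.41
```

```bash
python3 hand.py yellow 16; python3 go.py 585,3,125,102
```

```text
boundary row 172.0 rail centre tool z 3.4
at [587.5   2.4  27. ] [-90.2   0.  102. ] t 15.05 w 0.411 F [-0.   1.1  3.1]
585,3,125,102 -> [  1. -98.   2.] [ 0.003 -0.    -0.001] rows>= 2.0
```

{"api": "send_rows", "payload": {
  "plan": "0 -25 0 0 0 0 1;0 -60 0 0 0 0 1;0 -100 0 0 0 0 1;0 -120 0 0 0 0 1;0 -120 0 0 0 0 1"
}}

```text
clock: 15.55
position: [0.5893, 0.0019, 0.1504]
orientation: [-90.5, 0.2, 102.0]
wrist_force: [1.1, 0.0, -0.6]
width: 0.413
```

```bash
python3 go.py 575,160,145,137 561.5,323,80,171.6
```

```text
at [589.3   1.9 150.4] [-90.5   0.2 102. ] t 15.55 w 0.413 F [ 1.1  0.  -0.6]
575,160,145,137 -> [158.   5. -19.] [ 0.008 -0.611 -0.006] rows>= 5.0
561.5,323,80,171.6 -> [ 121.   65. -110.] [-0.    -0.604  0.   ] rows>= 5.0
```

{"api": "send_rows", "payload": {
  "plan": "27 1 -3 0 -0.1 0 1;53 2 -6 0 -0.2 0 1;80 3 -9 0 -0.3 0 1;106 4 -12 0 -0.4 0 1;132 4 -15 0 -0.51 0 1;158 5 -19 0 -0.611 0 1"
}}

```text
clock: 16.15
position: [0.5708, 0.1616, 0.1381]
orientation: [-89.9, -0.1, 137.2]
wrist_force: [-0.8, 0.3, -0.3]
width: 0.413
```

{"api": "send_rows", "payload": {
  "plan": "20 5 -18 0 -0.1 0 1;40 10 -36 0 -0.2 0 1;60 20 -55 0 -0.3 0 1;80 30 -73 0 -0.4 0 1;100 40 -92 0 -0.5 0 1;121 65 -110 0 -0.604 0 1;121 65 -110 0 -0.604 0 1;121 65 -110 0 -0.604 0 1"
}}

```text
clock: 16.95
position: [0.5565, 0.3233, 0.0722]
orientation: [-89.8, -0.3, 171.6]
wrist_force: [-0.4, -0.0, -0.2]
width: 0.409
```

```bash
python3 hand.py yellow 14; python3 go.py 561.5,323,23.5,171.6
```

```text
boundary row 171.0 rail centre tool z 1.8
at [557.8 323.   73.8] [-8.990e+01 -1.000e-01  1.716e+02] t 17.0 w 0.407 F [ 0.4 -0.8 -1.4]
561.5,323,23.5,171.6 -> [-4. 50. -1.] [-0.002 -0.001  0.002] rows>= 2.0
```

{"api": "send_rows", "payload": {
  "plan": "-4 20 0 0 0 0 1;-4 35 0 0 0 0 1;-4 43 0 0 0 0 1;-4 48 0 0 0 0 1;-4 49 0 0 0 0 1;-4 49 0 0 0 0 1"
}}

```text
clock: 17.6
position: [0.5627, 0.3232, 0.0266]
orientation: [-90.0, 0.0, 171.6]
wrist_force: [0.9, 0.7, -0.8]
width: 0.408
```

```bash
python3 go.py 561.5,322.5,24.5,171.6;  python3 - <<'E'
from h import *
c=camera('wrist');S=camera('scene')
cv2.imwrite('pics/g6.png',np.hstack([c['frame'][0:400,120:520],cv2.resize(S['frame'][140:260,380:500],(400,400))]))
E
```

```text
at [562.7 323.2  26.6] [-90.    0.  171.6] t 17.6 w 0.408 F [ 0.9  0.7 -0.8]
561.5,322.5,24.5,171.6 -> [1. 2. 1.] [ 0. -0. -0.] rows>= 1.0
```

View pics/g6.png

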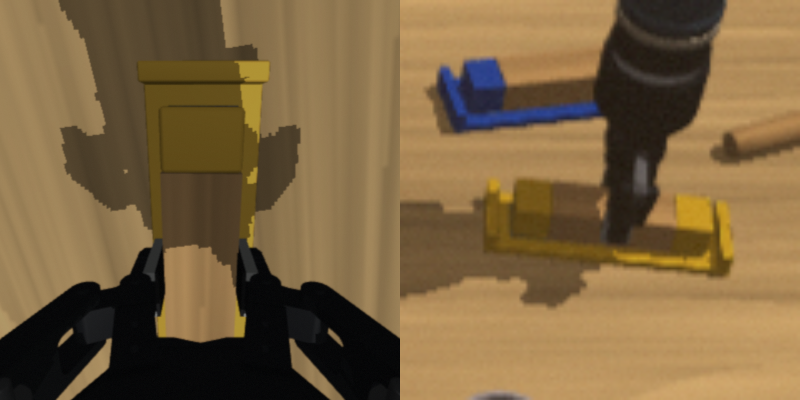

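Yellow sits centred between its stops, just above the bed. Lower 2 mm, release, then move on to green.

{"api": "send_rows", "payload": {
  "plan": "0 2 -1 0 0 0 1;0 2 -1 0 0 0 1;0 2 -1 0 0 0 -0.4;0 2 -1 0 0 0 -0.4;0 2 -1 0 0 0 -0.4;0 -20 -1 0 0 0 -0.4;0 -60 -1 0 0 0 -0.4;0 -100 -1 0 0 0 -0.4"
}}

```text
clock: 18.5
position: [0.5616, 0.3238, 0.126]
orientation: [-89.9, -0.2, 171.6]
wrist_force: [1.0, -0.1, -0.0]
width: 0.703
```

```bash
python3 go.py 590,130,140,137 605,-69,110,102; python3 chk.py green
```

```text
at [561.6 323.8 126. ] [-89.9  -0.2 171.6] t 18.5 w 0.703 F [ 1.  -0.1 -0. ]
590,130,140,137 -> [-56. -14. 188.] [-0.002  0.604  0.002] rows>= 5.0
605,-69,110,102 -> [-147.   30.  135.] [-0.     0.611 -0.   ] rows>= 5.0
green top 183.5 [357. 221.] [[0.542, -0.084], [0.543, -0.085]]
green top 2079.5 [466. 206.] [[0.571, -0.318], [0.574, -0.326]]
green top 168.5 [344. 167.] [[0.659, -0.058], [0.664, -0.059]]
green scene 162.0 [297. 235.] [[0.7, -0.054], [0.675, -0.055]]
green scene 1213.0 [190. 213.] [[0.631, -0.313], [0.604, -0.322]]
green scene 70.5 [287. 196.] [[0.574, -0.081], [0.546, -0.084]]
```

{"api": "send_rows", "payload": {
  "plan": "-10 -3 31 0 0.1 0 -0.4;-19 -5 63 0 0.2 0 -0.4;-28 -7 94 0 0.3 0 -0.4;-37 -9 125 0 0.4 0 -0.4;-46 -12 157 0 0.5 0 -0.4;-56 -14 188 0 0.604 0 -0.4"
}}

```text
clock: 19.2
position: [0.5905, 0.1287, 0.1402]
orientation: [-90.0, 0.0, 136.8]
wrist_force: [0.5, 0.6, 0.7]
width: 0.705
```

{"api": "send_rows", "payload": {
  "plan": "-25 5 22 0 0.1 0 -0.4;-50 10 45 0 0.2 0 -0.4;-74 15 68 0 0.3 0 -0.4;-98 20 90 0 0.4 0 -0.4;-123 25 113 0 0.51 0 -0.4;-148 30 137 0 0.611 0 -0.4;-148 30 137 0 0.611 0 -0.4;-148 30 137 0 0.611 0 -0.4"
}}

```text
clock: 20.0
position: [0.605, -0.0716, 0.1097]
orientation: [-90.0, -0.1, 101.9]
wrist_force: [-0.0, 0.1, -0.2]
width: 0.706
```

```bash
python3 - <<'E'
from h import *
s=get_state();c=camera('wrist')
for b in blobs(mask(c['frame'],'green'),150):
        p=cv2.minAreaRect(b);print(cv2.contourArea(b),np.round(p[0]),np.round(p[1]),np.round(p[2]),'z40',onz(c,p[0],.04,s)[:2].round(3))
E
python3 go.py 605,-71,23,102
```

```text
1086.0 [322. 281.] [26. 43.] 90.0 z40 [ 0.662 -0.056]
1988.5 [320. 130.] [40. 51.] 90.0 z40 [ 0.544 -0.083]
4266.0 [ 57. 121.] [150.  77.] 21.0 z40 [ 0.576 -0.262]
at [605.2 -70.7 110.1] [-9.00e+01 -1.00e-01  1.02e+02] t 20.05 w 0.699 F [-0.1  0.2 -0.3]
605,-71,23,102 -> [-0. 87.  0.] [-0.     0.     0.001] rows>= 2.0
```

Aligned (both ends near column 321). Descend, grip, lift.

{"api": "send_rows", "payload": {
  "plan": "0 40 0 0 0 0 -0.4;0 70 0 0 0 0 -0.4;0 86 0 0 0 0 -0.4;0 86 0 0 0 0 -0.4;0 86 0 0 0 0 1;0 86 0 0 0 0 1;0 86 0 0 0 0 1;0 86 0 0 0 0 1"
}}

```text
clock: 20.85
position: [0.6069, -0.0711, 0.0263]
orientation: [-90.2, 0.1, 102.0]
wrist_force: [0.8, 0.8, 2.9]
width: 0.408
```

{"api": "send_rows", "payload": {
  "plan": "0 -25 0 0 0 0 1;0 -60 0 0 0 0 1;0 -100 0 0 0 0 1;0 -120 0 0 0 0 1;0 -120 0 0 0 0 1"
}}

```text
clock: 21.35
position: [0.6084, -0.0718, 0.1499]
orientation: [-90.5, 0.2, 102.0]
wrist_force: [0.0, -0.9, -0.8]
width: 0.413
```

```bash
python3 hand.py green 14; python3 go.py 590,-200,145,137 576.5,-331,80,171.6
```

```text
boundary row 172.0 rail centre tool z 3.0
at [607.  -71.5 147. ] [-9.03e+01  1.00e-01  1.02e+02] t 21.4 w 0.418 F [-0.3  0.2 -0.6]
590,-200,145,137 -> [-122.    2.   43.] [ 0.004 -0.611 -0.004] rows>= 5.0
576.5,-331,80,171.6 -> [-79.  65. 105.] [-0.    -0.604  0.   ] rows>= 5.0
```

{"api": "send_rows", "payload": {
  "plan": "-20 0 7 0 -0.1 0 1;-40 1 14 0 -0.2 0 1;-60 1 21 0 -0.3 0 1;-80 1 28 0 -0.4 0 1;-100 2 36 0 -0.51 0 1;-122 2 43 0 -0.611 0 1"
}}

```text
clock: 22.0
position: [0.587, -0.1994, 0.1393]
orientation: [-89.9, -0.3, 137.3]
wrist_force: [1.2, 0.4, -1.2]
width: 0.412
```

{"api": "send_rows", "payload": {
  "plan": "-13 5 17 0 -0.1 0 1;-26 10 35 0 -0.2 0 1;-39 20 52 0 -0.3 0 1;-52 30 70 0 -0.4 0 1;-65 45 88 0 -0.5 0 1;-79 65 103 0 -0.604 0 1;-79 65 103 0 -0.604 0 1;-79 65 103 0 -0.604 0 1"
}}

```text
clock: 22.8
position: [0.5744, -0.3276, 0.0742]
orientation: [-90.2, -0.3, 171.5]
wrist_force: [0.2, -0.5, -0.3]
width: 0.412
```

```bash
python3 hand.py green 14; python3 go.py 577,-328.5,25,171.6
```

```text
boundary row 171.0 rail centre tool z 1.8
at [ 575.4 -327.6   75.8] [-9.010e+01 -1.000e-01  1.715e+02] t 22.85 w 0.406 F [ 0.2 -0.2  0.3]
577,-328.5,25,171.6 -> [-2. 51.  1.] [ 0.002 -0.001  0.003] rows>= 2.0
```

{"api": "send_rows", "payload": {
  "plan": "-2 20 1 0 0 0 1;-2 35 1 0 0 0 1;-2 44 1 0 0 0 1;-2 49 1 0 0 0 1;-2 51 1 0 0 0 1;-2 51 1 0 0 0 1"
}}

```text
clock: 23.45
position: [0.5781, -0.3297, 0.0264]
orientation: [-90.0, 0.0, 171.6]
wrist_force: [-0.3, 0.5, -0.9]
width: 0.414
```

```bash
python3 go.py 577,-329,24,171.6;  python3 - <<'E'
from h import *
c=camera('wrist');S=camera('scene')
cv2.imwrite('pics/g7.png',np.hstack([c['frame'][0:400,120:520],cv2.resize(S['frame'][140:260,130:250],(400,400))]))
E
```

```text
at [ 578.1 -329.7   26.4] [-90.    0.  171.6] t 23.45 w 0.414 F [-0.3  0.5 -0.9]
577,-329,24,171.6 -> [ 1.  2. -0.] [ 0.  0. -0.] rows>= 1.0
```

View pics/g7.png

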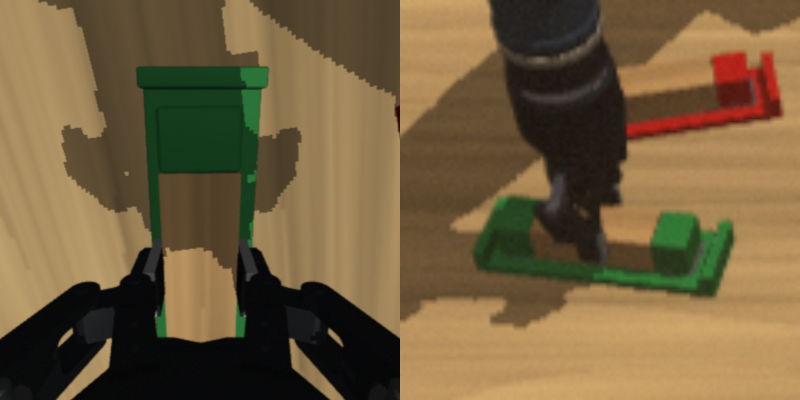

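Green is held above the bed, a few mm too close to the far stop (gap 18 px against 24–30 on the others). I shift it back 3 mm along the tool's z, lower and release.

{"api": "send_rows", "payload": {
  "plan": "1 0 -3 0 0 0 1;1 2 -3 0 0 0 1;1 2 -3 0 0 0 1;1 2 -3 0 0 0 -0.4;1 2 -3 0 0 0 -0.4;1 2 -3 0 0 0 -0.4;1 -15 -3 0 0 0 -0.4;1 -50 -3 0 0 0 -0.4"
}}

```text
clock: 24.35
position: [0.5748, -0.3249, 0.0723]
orientation: [-90.2, -0.5, 171.6]
wrist_force: [-0.1, -0.3, -1.4]
width: 0.7
```

{"api": "send_rows", "payload": {
  "plan": "-20 -50 -40 0 0 0 -0.4;-40 -90 -80 0 0 0 -0.4;-60 -110 -120 0 0 0 -0.4;-80 -110 -160 0 0 0 -0.4;-90 -110 -190 0 0 0 -0.4;-90 -110 -220 0 0 0 -0.4;-90 -110 -220 0 0 0 -0.4;-90 -110 -220 0 0 0 -0.4"
}}

```text
clock: 25.15
position: [0.6988, -0.1214, 0.1862]
orientation: [-90.0, -0.0, 171.7]
wrist_force: [0.8, -1.0, -0.4]
width: 0.699
```

```bash
python3 go.py
python3 - <<'E'
from h import *
T=camera('top');S=camera('scene')
f=T['frame'];cv2.imwrite('pics/end.png',np.vstack([cv2.resize(f[180:320,120:380],None,fx=2.1,fy=2.1),cv2.resize(f[180:320,380:640],None,fx=2.1,fy=2.1)]))
# bare wood middle of each rail: centroid on top plane z=.038
h=cv2.cvtColor(f,cv2.COLOR_BGR2HSV)
B={'red':(413.5,-307),'blue':(401.2,304),'yellow':(561,320.3),'green':(576.6,-331.5)}
for col,b in B.items():
    m=mask(f,col);X=np.array([b[0]/1e3,b[1]/1e3,.008]);p=T['R']@X+T['t'];p=T['mtx']@p/p[2]
    r=np.zeros_like(m);cv2.circle(r,(int(p[0]),int(p[1])),60,255,-1);big=cv2.morphologyEx(m&r,cv2.MORPH_CLOSE,np.ones((3,3)))
    k=max(blobs(big,20),key=cv2.contourArea);g=np.zeros_like(m);cv2.drawContours(g,[cv2.convexHull(k)],-1,255,-1)
    g=cv2.morphologyEx(g&~m&cv2.inRange(h,(5,75,60),(25,255,255)),cv2.MORPH_OPEN,np.ones((3,3)))
    bs=blobs(g,20)
    if not bs: print(col,'none');continue
    w=cv2.minAreaRect(max(bs,key=cv2.contourArea));a=w[2]+90*(w[1][0]<w[1][1]);u=np.array([np.cos(np.radians(a)),np.sin(np.radians(a))])*20
    d=onz(T,np.array(w[0])+u,.038)-onz(T,np.array(w[0])-u,.038)
    print(col,np.round(w[0]),np.round(w[1]),(onz(T,w[0],.038)*1000)[:2].round(1),'bed',b,'yaw',np.degrees(np.arctan2(d[1],d[0])).round(1))
E
```

```text
at [ 698.8 -121.4  186.2] [-90.   -0.  171.7] t 25.15 w 0.699 F [ 0.8 -1.  -0.4]
red [460. 279.] [19. 44.] [ 414.7 -309.6] bed (413.5, -307) yaw 102.2
blue [183. 286.] [15. 41.] [401.9 300.2] bed (401.2, 304) yaw 98.1
yellow [175. 214.] [42. 17.] [561.9 321.5] bed (561, 320.3) yaw -99.1
green [467. 206.] [43. 17.] [ 575.3 -330.3] bed (576.6, -331.5) yaw -97.7
```

View pics/end.png

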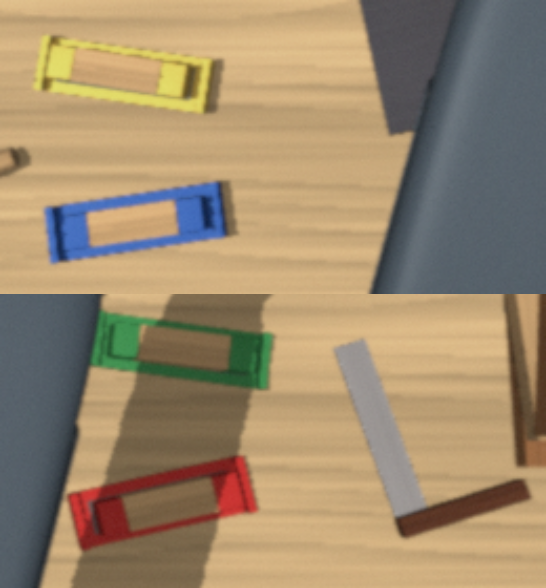

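All four rails are centred to within about 4 mm and aligned to within about 1°, lying flat, with the arm clear. Handing in.

```bash
python3 -c "
from rig import *
s=get_state();print(s['clock'],s['wrist_force']);print(sign_off())"
```

```text
25.25 [ 0.34393837 -0.03190687 -0.58121915]
the job is handed in; nothing more can be done
None
```

All four rails are in their own cradles and the job is handed in, at 25 s on the robot's clock. I took red and blue off the top first, then yellow and green, and set each down centred on its lining patch.

The last top view put each rail's centre within about 4 mm of its bed centre (2 to 4 mm; the limit is 15 mm). Each was lined up to within about 1° of its cradle (the limit is about 9.7°).

- **Rail heights:** I did not measure them again after release. That they lie flat rests on the contact readings, the release heights and the pictures.
- **Height measurement:** One two-view height check on the red rail gave 17 mm, because the two rays were badly placed. I left it out; the other three gave 65 to 74 mm, in line with the text.
- **Arm retreat:** In the final move the arm drew back in a direction I had not intended, to about x 0.70, y −0.12. The wrist force stayed near zero, so it touched nothing.
- **Glue and tape:** I did not measure their positions again at the end; no move came near the tape or, as far as the force readings show, touched the glue.

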